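# Hang the piercing saw on the revolving tool stand

## Robot

A 6-joint arm with a two-finger parallel gripper is mounted at the origin on the work surface. World frame = base frame: x ahead of the robot, y to its left, z up, the work surface at z = 0. Lengths are in m, angles in rad, forces in N, time in s.
With the tool pointing down it reaches from about 0.3 to 0.775 m from the base axis. Payload 14.6 kg.
Tool frame: the origin (TCP) lies at the very end of the fingers, on their centre line; the grasp point (between the pads) lies 19 mm behind it; z points along the fingers, y is the line along which they close (so a half turn about z gives the same grasp; the last joint's range is limited). The gripper opens to 85 mm and grips with 20 to 120 N. Pads are 22 mm wide; open, the fingers measure 114 mm over their backs; the gripper's body (76 mm by 85 mm) begins 54 mm behind the grasp point. The pads swing forward as they close: fully open they stand 13 mm farther back than shut.
Start: joints at [-1.191, 0.3, 1.521, -0, 1.321, -0.067], TCP at [0.238, -0.496, 0.198] pointing down, gripper open.
Joint ranges: [-3.03, 3.03], [-0.79, 2.21], [0.23, 2.52], [-1.04, 4.18], [0, 3.07], [-2.55, 2.55]. Speed limits (rad/s): [2.22, 2.22, 2.57, 3.14, 3.14, 3.14].

## Interface

Orientations are given as a 3x3 rotation matrix whose columns are the frame's x, y, z axes.
In Python, from plant import sensors, vision, robot gives the robot as it stands.
- The arm moves only by the shell command python3 -m pendant 'ROWS' [OPENING]. ROWS is JSON, a list of rows, each a list of 4 numbers: the shift along the tool's x, y, z in mm, then the turn about the tool's z in degrees. In form: [[dx, dy, dz, roll], ...]. A call has 1 to 5 rows; each row shifts and turns the commanded pose from where the row before left it, along the tool's axes as they then stand; what a row does not reach is not made up. A row lasts 1/8 s, in which the tool goes at most 62.5 mm and 10.7 degrees, less where a joint would pass 70% of its speed; a pose out of reach is approached as far as the arm can. A call is refused whole if a number of a shift passes 62.5 or a number of a turn 10.7, either way. A call with a gripper value outside its range is refused whole. OPENING is the finger opening in mm, from 0 to 85.4, set as the call begins (- or left out, the last holds). The fingers move at their own pace and stop on an object; the grip force is fixed at half the most. Time passes only in rows, so rows that do not move let the fingers close. It gives the time, the measured TCP pose, the force, the opening and the grip force at its end, in the units of the state.
- sensors.read_state(): the state, without advancing time (a new reading comes with each control period).
- vision.read_camera(name): name is "side" or "top"; returns a dict with "image" (420x560x3 uint8, blue, green, red), "fx", "fy", "cx", "cy" (pixels), "world_from_camera" (4x4, takes a point from camera to world coordinates). Camera axes: x right, y up, looking along -z (the intrinsics and any distortion apply to the point x, -y, -z); pixel columns grow to the right and rows downward; lengths in m; the calibration is good to about 2 mm. A picture is of the moment at which its call begins. There is no depth.
- robot.job_done(): hands the job in; it is judged then, once.
The state is a dict: "t": time; "joints": joint angles; "qvel": joint speeds; "joint_efforts": joint torques, N m; "ee_pos": TCP position; "tcp_rot": TCP orientation; "ft_force": force on the tool from outside, world axes, zero at the start; "ft_torque": the same for the moment, N m; "opening": opening from 0.0 (shut) to 1.0 (fully open); "grasp_force": force on a finger pad.
Only numpy, scipy, OpenCV 4.12 (cv2) and the standard library are available. Lean on these libraries where they do the work, as an engineer would, in place of code of your own. Each camera call takes 0.05 s, during which the arm holds its last target. There are 200 camera calls.

## Task

Put the piercing saw away: turn the revolving tool stand until the empty hook clicks into its stop over the brass mark at the front of the base. Then take the saw out of its slotted block and hang it by its top arm on that hook, handle up, pressing it gently down past the spring keeper until it sits fully home under the closed keeper, and let go. Do not force anything and leave the other things on the bench alone.

Things in the scene. Friction and masses are not known exactly. Their poses are not given: they have to be found in the camera images.
- stand: revolving tool stand, fixed to the bench: round grey base 224 mm across, 15 mm thick; on it a green six-sided drum, 130 mm across flats, 90 to 188 mm above the bench, turning about the vertical axis through this origin. Origin: centre of the base's underside; its -x axis points to the front, where the brass mark lies. Tools hang on the other five hooks.
- turret (a joint): angle of the drum in its stand, rad, growing anticlockwise seen from above; at 0 and at every full turn the empty hook is over the front mark. Endless either way, with light friction. A sprung ball plunger gives six click stops, one per face (every 1.047 rad): it draws the drum in from about 0.08 rad to either side, and takes up to about 0.2 N m to pass or leave. At the start it may stand between stops.
- knob_grip (a point): middle of the black bar knob on top of the drum, on the turning axis, 215 mm above the bench: bar 62 mm long, 14 mm wide, 28 mm tall (201 to 229 mm). The point's x axis runs along the bar; it turns with the drum and at turret 0 is the stand's x axis. The drum's steel cap under it is 191 mm above the bench.
- empty_hook (a point): point on the drum in the throat of the one empty hook, 83 mm from the turning axis, 18 mm out from the drum's face, at the nominal seat height (155 mm above the bench). The hook is clamped in a slot: its real seat and all its parts lie anywhere up to 11 mm above or below that, unmeasured, to be felt. Site -x is outwards, y along the face. Its seat is a flat rubber pad 16 mm wide that gives 5 N/mm over 2 mm.
- back_plate (a point): point on the drum at the nominal front face of the empty hook's upright steel back plate, 14 mm out from the drum's face, 20 mm above the nominal seat. The plate is 22 mm wide and reaches 34 mm above the real seat; the saw's arm slides down along it. Axes as empty_hook.
- keeper (a joint): angle of the empty hook's brass leaf-spring keeper, rad: 0 closed, grows as it is bent outwards (its bump moves 27 mm per rad). 14 mm wide; its bump, 15.5 mm above the seat, leaves a 3 mm gap to the back plate; above, a lead-in slopes out to 25 mm from the drum's face at 30 mm height. The arm needs about 3 to 8 N to pass, more than the saw's weight, then the keeper snaps over it.
- saw: piercing saw: flat upright steel C frame 5 mm thick (y), handle up. Origin: hang point, middle of the top arm's underside, where it balances. Arms along x from -43.5 to 43.5 mm; top arm z 0 to 13 mm, back bar x 32.5 to 43.5, low arm z -118 to -105. Blade clamps 12 mm thick at x = -38 (z -19 to -1, -105 to -91), the low one with a thumb screw 11 mm out to +y. 0.11 to 0.18 kg.
- saw_handle (a point): on the axis of the saw's black handle, at a good height to grip: 75 mm above the hang point, at x = -38 mm of the saw. The handle is 24 mm (saw x) by 22 mm (saw y), upright, from 22 to 110 mm above the hang point, so it reaches 35 mm above this point. Axes as the saw's.
- saw_block: fixed beech block 68 x 50 x 44 mm with a slot, 7 mm wide and 36 mm deep along its x axis, in which the saw's back bar and low arm stand upright, saw axes along the block's, hang point 126 mm above the bench over this origin. Origin at bench height, 18 mm to -x of the block's middle; the saw's handle end overhangs at -x.
- front_mark (a point): brass T mark on the base at the front, 83 mm from the turning axis, directly below where the throat of the empty hook must come.
- marker: bystander: blue marker pen lying flat, about 141 x 18 x 18 mm; origin near its middle, on its underside, x along it
- bench_block: bystander: polished steel bench block 64 x 64 x 20 mm; origin centre of underside
- jar: bystander: amber jar with yellow lid, 52 mm across, 62 mm tall; origin centre of underside
Not all that is in view belongs to the job. What is shaped like the saw but green or purple is not meant.

How it is judged:
By the outcome, as a careful person would: the job done as asked, in the order asked, and still so for the second after the job is handed in, with the robot touching nothing.
It also fails if it takes over 72 s, if anything falls off the work surface, if the arm or the gripper's body presses on something with over 40 N, if the wrist force passes 120 N, or if a joint passes its speed limit or range.

## Working session

There is one attempt and no reset: what is moved stays moved. The work goes in short steps, Python scripts to look and compute and a shell command to move; the robot and the scene stay as the last step left them, time stands still between calls to the robot, and variables do not carry over. Pictures are saved under pics/ and viewed, at most 11 in all, crops included, and the job is handed in when it is done.

```bash
ls; mkdir -p pics; python3 - <<'E'
from plant import sensors, vision
import cv2,numpy as np
np.set_printoptions(precision=4,suppress=True)
for n in("side","top"):
    d=vision.read_camera(n); cv2.imwrite(f"pics/{n}0.png",d["image"])
    print({k:v for k,v in d.items() if k!="image"})
s=sensors.read_state();print(s)
E
```

```text
pics
{'fx': 424.3955371920222, 'fy': 424.3955371920222, 'cx': 282.3524478069436, 'cy': 213.75687461801226, 'world_from_camera': array([[-0.9692,  0.1817, -0.1664,  0.3671],
       [-0.2457, -0.6632,  0.7069,  0.6544],
       [ 0.0181,  0.726 ,  0.6874,  0.806 ],
       [ 0.    ,  0.    ,  0.    ,  1.    ]])}
{'fx': 488.10154149052244, 'fy': 488.10154149052244, 'cx': 277.14709939977763, 'cy': 202.16550119837214, 'world_from_camera': array([[ 0.0167,  0.9938, -0.1103,  0.4044],
       [-0.9997,  0.0188,  0.0182, -0.0048],
       [ 0.0202,  0.11  ,  0.9937,  1.2336],
       [ 0.    ,  0.    ,  0.    ,  1.    ]])}
{'t': 0.1, 'joints': array([-1.1906,  0.3004,  1.5215,  0.    ,  1.3207, -0.0666]), 'qvel': array([-0.0011, -0.001 , -0.0006, -0.002 ,  0.0004, -0.0007]), 'joint_efforts': array([  0.0003, -54.4379, -36.2373,  -0.0001,   0.003 ,  -0.    ]), 'ee_pos': array([ 0.2376, -0.4958,  0.1971]), 'tcp_rot': array([[ 0.9018,  0.4321, -0.0004],
       [ 0.4321, -0.9018,  0.001 ],
       [ 0.0001, -0.001 , -1.    ]]), 'ft_force': array([-0.6448,  0.3595, -0.4798]), 'ft_torque': array([ 0.0403, -0.0466, -0.0036]), 'grasp_force': 0.0, 'opening': 0.9982602003707902}
```

View pics/side0.png

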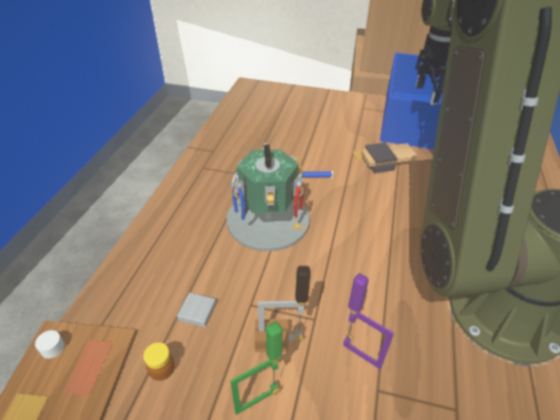

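View pics/top0.png

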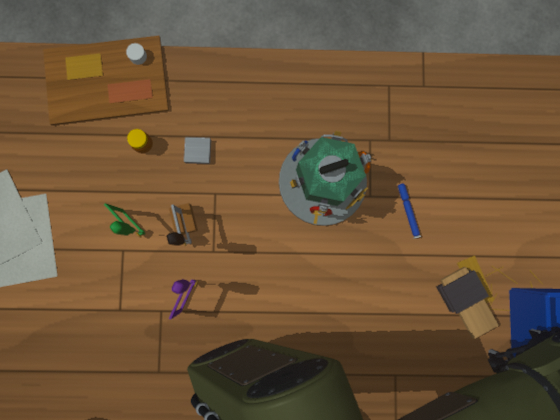

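Side view: stand at (268,215) with a brass-keeper hook facing the camera (270,198) and yellow mark near (297,226). There are three saws. The steel/black one in the beech block (side 302,285 / top 175,239) fits the description; the green one (275,340) and the purple one (358,293) are decoys. I'll confirm in an enlarged crop.

```bash
cat > h.py <<'E'
import cv2,numpy as np
from plant import sensors,vision
np.set_printoptions(precision=4,suppress=True)
def ray(d,u,v):
    T=d["world_from_camera"];r=T[:3,:3]@np.array([(u-d["cx"])/d["fx"],-(v-d["cy"])/d["fy"],-1.])
    return T[:3,3],r
def onz(d,u,v,z):
    o,r=ray(d,u,v);return o+r*(z-o[2])/r[2]
def tri(d1,p1,d2,p2):
    o1,r1=ray(d1,*p1);o2,r2=ray(d2,*p2)
    a=np.linalg.lstsq(np.c_[r1,-r2],o2-o1,rcond=None)[0]
    A,B=o1+a[0]*r1,o2+a[1]*r2;return (A+B)/2,np.linalg.norm(A-B)
def proj(d,P):
    T=d["world_from_camera"];c=T[:3,:3].T@(np.array(P)-T[:3,3]);return np.array([d["cx"]+d["fx"]*c[0]/-c[2],d["cy"]-d["fy"]*c[1]/-c[2]])
E
python3 - <<'E'
import cv2,numpy as np
s=cv2.imread("pics/side0.png");t=cv2.imread("pics/top0.png")
z=lambda i,x,y,w,h:cv2.resize(i[y:y+h,x:x+w],(400,300),interpolation=cv2.INTER_CUBIC)
cv2.imwrite("pics/crop.png",np.vstack([np.hstack([z(s,215,140,120,90),z(t,270,126,120,90)]),np.hstack([z(s,220,260,120,90),z(t,130,190,100,75)])]))
E
```

```text
(no output)
```

View pics/crop.png

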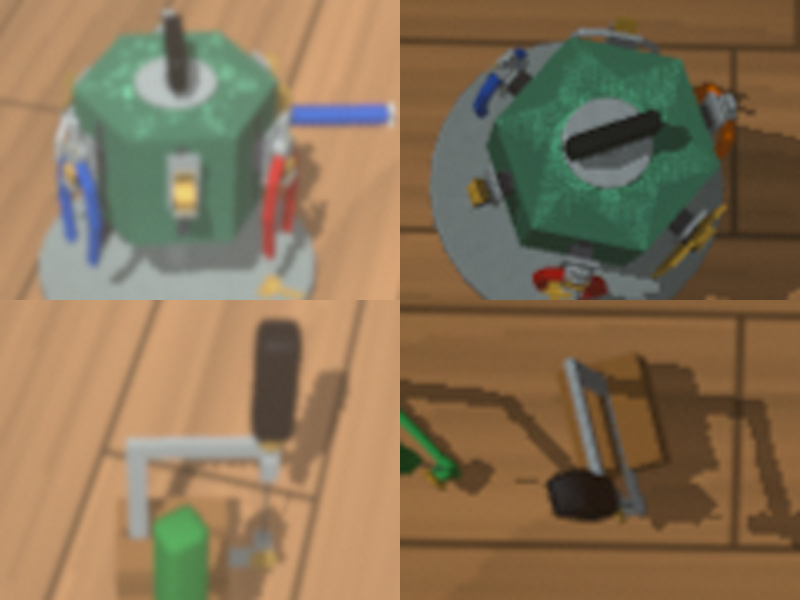

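Confirmed: the black-handled steel saw stands in the beech block. The empty hook (keeper) is at top (295,183) and the mark is near top (318,217). Next I measure.

```bash
python3 - <<'E'
from h import *
T=vision.read_camera("top");S=vision.read_camera("side")
t=T["image"];s=S["image"]
hsv=cv2.cvtColor(t,cv2.COLOR_BGR2HSV);hs=cv2.cvtColor(s,cv2.COLOR_BGR2HSV)
def comps(m,x,y,w,h,n,amin=4):
    k=np.zeros_like(m);k[y:y+h,x:x+w]=m[y:y+h,x:x+w]
    N,l,st,c=cv2.connectedComponentsWithStats(k)
    for i in range(1,N):
        if st[i,4]>=amin: print(n,st[i],c[i])
    return k
yt=cv2.inRange(hsv,(15,110,90),(32,255,255));comps(yt,270,120,110,110,"yel top")
ys=cv2.inRange(hs,(15,110,120),(32,255,255));comps(ys,220,180,100,70,"yel side")
# base circle: outer left/bottom edge pixels of grey
g=cv2.inRange(hsv,(0,0,60),(179,60,255));
k=comps(g,272,130,105,105,"grey",100)
# drum green
gr=cv2.inRange(hsv,(60,60,30),(95,255,255));k2=comps(gr,270,120,110,110,"green",100)
# knob black
b=cv2.inRange(t,(0,0,0),(45,45,45));kb=comps(b,312,150,42,30,"knob",10)
p=np.argwhere(kb>0)[:,::-1].astype(np.float32);print(cv2.minAreaRect(p))
# base fit
allm=cv2.bitwise_or(k,k2);cs=max(cv2.findContours(k,0,2)[0],key=cv2.contourArea)[:,0]
# rays to z=.015; use left-lower side contour
P=np.array([onz(T,u,v,.015)[:2] for u,v in cs])
best=None
rng=np.random.default_rng(0)
for _ in range(3000):
    a=P[rng.choice(len(P),3,False)];A=np.c_[2*a,np.ones(3)]
    try:x=np.linalg.solve(A,(a**2).sum(1))
    except: continue
    if abs(np.sqrt(max(0,x[2]+x[0]**2+x[1]**2))-.112)>.003: continue
    n=(abs(np.hypot(*(P-x[:2]).T)-.112)<.0015).sum()
    if best is None or n>best[0]:best=(n,x[:2])
print("base",best,len(P));c=best[1]
# handle
hb=cv2.inRange(t,(0,0,0),(50,50,55));comps(hb,155,220,40,35,"handle top",10)
hbs=cv2.inRange(s,(0,0,0),(60,60,60));comps(hbs,285,255,35,55,"handle side",10)
wh=cv2.inRange(hsv,(0,0,100),(179,50,255));comps(wh,165,195,35,50,"frame top",10)
ws=cv2.inRange(hs,(0,0,110),(179,60,255));comps(ws,245,285,70,70,"frame side",10)
E
```

```text
yel top [ 270  120  110  110 4067] [311.7738 164.776 ]
yel top [327 137   4   2   5] [328.6 137.2]
yel top [348 140  32  26 360] [368.9361 149.25  ]
yel top [290 180   5   8  21] [292.0952 183.619 ]
yel top [364 187   4   5  14] [365.5 189. ]
yel top [351 193  14  13  44] [358.0455 198.6136]
yel top [362 199  18   8  98] [371.2755 201.7959]
yel top [313 210  13  14  57] [316.6842 215.0526]
yel side [301 187   3   4   7] [301.7143 188.5714]
yel side [221 188   3   3   5] [222. 189.]
yel side [268 194   5   8  39] [269.9487 197.5897]
yel side [226 196   4   5   8] [227.25  197.625]
yel side [294 224   5   4  14] [295.7857 225.5714]
yel side [231 239   2   4   4] [231.5 240.5]
yel side [224 242   7   8  18] [226.1111 246.7778]
yel side [311 247   2   3   4] [311.5 248. ]
yel side [316 247   3   3   5] [316.8 248. ]
grey [ 279  138   88   88 2265] [311.3121 193.1576]
grey [318 155  23  15 151] [328.6954 160.4106]
grey [319 167  27  16 233] [333.9657 174.9442]
green [ 296  137   70   68 2685] [329.7903 171.1032]
knob [320 159  29  15 201] [333.6169 166.2935]
((333.60003662109375, 166.29998779296875), (6.640782833099365, 29.4091796875), 71.56504821777344)
base (np.int64(57), array([ 0.5976, -0.1415])) 227
handle top [167 232  18  13 174] [175.4655 238.4483]
frame top [171 205   9  28  69] [175.087  218.4928]
frame side [258 300  46  31 472] [275.2754 309.    ]
frame side [289 329  12  11  63] [294.3651 334.3333]
```

```bash
python3 - <<'E'
from h import *
T=vision.read_camera("top");S=vision.read_camera("side")
t=T["image"];s=S["image"]
c=np.array([.5976,-.1415])
k=onz(T,333.6,166.3,.227)[:2];print("knob",k)
m1=onz(T,316.7,215.05,.016)[:2];m2=onz(S,295.8,225.6,.016)[:2]
for m in(m1,m2):print("mark",m,np.hypot(*(m-c)),np.degrees(np.arctan2(*(m-c)[::-1])))
# hook keeper
K,e=tri(T,(292.1,183.6),S,(269.95,197.6));print("keeper",K,e,np.hypot(*(K[:2]-c)),np.degrees(np.arctan2(*(K[:2]-c)[::-1])))
# knob line direction via rect long axis
a=np.radians(71.565-90);d=np.array([np.cos(a),np.sin(a)])
q=[onz(T,*(np.array([333.6,166.3])+r*14*d),.229)[:2] for r in(-1,1)];v=q[0]-q[1];print("knob dir (toward left end)",np.degrees(np.arctan2(v[1],v[0])),np.hypot(*v))
# saw, side handle
sub=s[255:315,280:325];g=cv2.cvtColor(sub,cv2.COLOR_BGR2GRAY);m=cv2.inRange(g,0,60)
N,l,st,ce=cv2.connectedComponentsWithStats(m);i=1+np.argmax(st[1:,4]);print("handle side",st[i],ce[i]+[280,255])
pts=np.argwhere(l==i)[:,::-1]+[280,255];
top=pts[pts[:,1]<=pts[:,1].min()+1].mean(0);bot=pts[pts[:,1]>=pts[:,1].max()-1].mean(0);print(top,bot)
# handle centroid tri
print("handle mid tri",tri(T,(175.5,238.4),S,ce[i]+[280,255]))
print("handle top on z.236:",onz(T,175.5,239,.236),"side axis mid at z.192",onz(S,*(ce[i]+[280,255]),.192))
# frame top arm: side bright, top bright
for n,d,(x,y,w,h) in(("top",T,(165,200,25,35)),("side",S,(253,296,54,14))):
    im=d["image"][y:y+h,x:x+w];hv=cv2.cvtColor(im,cv2.COLOR_BGR2HSV)
    mm=cv2.inRange(hv,(0,0,115),(179,70,255));print(n);print('\n'.join(''.join('#' if b else '.' for b in r) for r in mm))
E
```

```text
knob [ 0.594  -0.1404]
mark [ 0.5089 -0.1268] 0.08986276525406413 170.58278985264948
mark [ 0.513  -0.1234] 0.08653353089212505 167.91506925735786
keeper [ 0.5655 -0.0572  0.1579] 0.0010827916391092356 0.09020074399914725 110.82905385832973
knob dir (toward left end) 109.71175364571735 0.059121841394829754Traceback (most recent call last):
  File "<stdin>", line 15, in <module>
    return _wrapfunc(a, 'argmax', axis=axis, out=out, **kwds)
    return bound(*args, **kwds)
ValueError: attempt to get argmax of an empty sequence
```

```bash
python3 - <<'E'
from h import *
T=vision.read_camera("top");S=vision.read_camera("side")
t=T["image"];s=S["image"]
print(s[285,303],s[270,304],s[285,292])
sub=s[255:312,285:325];g=cv2.cvtColor(sub,cv2.COLOR_BGR2GRAY);_,m=cv2.threshold(g,0,255,cv2.THRESH_BINARY_INV|cv2.THRESH_OTSU)
for n,d,(x,y,w,h) in(("top",T,(165,200,30,50)),("side",S,(253,260,60,75))):
    g=cv2.cvtColor(d["image"][y:y+h,x:x+w],cv2.COLOR_BGR2HSV)
    print(n,x,y)
    for r in g: print(''.join('B' if p[2]<85 else '#' if p[1]<75 and p[2]>100 else '.' for p in r))
E
```

```text
[53 63 76] [60 68 80] [112 155 201]
top 165 200
..............................
..............................
..............................
..............................
.......#......................
......###................B....
......###BB..............BBBBB
......###BBBB............BBBB.
.......##.BBBBBB.........BBB.B
.......##.BBBBBBBB.......BBB..
.......###BBBBBBBBBBBBBBBBBBB.
.......###BBBBBBBBBBBBBBBBBBB.
.......###...BBBBBBBBBBBBBBBB.
........##....BBBB....BBBBBBBB
........###....BB..........BBB
........###....BB..........BBB
........###....BB..........BBB
.........##.....BB..........BB
.........###....BB..........BB
.........###....BB..........BB
.........###....BB...........B
..........##....BB...........B
..........###....BB..........B
..........###....BB..........B
...........##....BB..........B
...........##....BB...........
...........###....BB..........
...........###....BB..........
...........###....BB..........
............##....BB..........
............###....BB.........
............###....BB.....BBBB
.....BBBBBBB.##.BBBBB..BBBBBB.
....BBBBBBBBBB.BBBBBBBBBB....
[... 4385 characters left out ...]
.............................
.....#######................................................
.....#######................................................
.....#######................................................
.....########...............................................
.....#######................................................
.....#######...............................#####............
.....#######...............................######...........
......#####................................######...........
...........................................######...........
..........................................#######...........
....................................############............
```

```bash
python3 - <<'E'
from h import *
T=vision.read_camera("top");S=vision.read_camera("side")
print("handle tri",tri(T,(175.7,238.2),S,(302.6,284)))
print("at z.192",onz(T,175.7,238.2,.192),onz(S,302.6,284,.192))
A=onz(T,172.2,205,.139);B=onz(T,178.3,231,.139);v=A-B;print("arm top cam",A,B,np.degrees(np.arctan2(v[1],v[0])))
A=onz(S,257.5,302.5,.139);B=onz(S,297,301.5,.139);v=A-B;print("arm side",A,B,np.degrees(np.arctan2(v[1],v[0])))
print(tri(T,(172.2,204.5),S,(257.5,302)))
# drum check
for n in(.016,):print(proj(T,[.596,-.141,.229]),proj(S,[.596,-.141,.229]))
E
```

```text
handle tri (array([0.4374, 0.1901, 0.1907]), np.float64(0.0033441045279918474))
at z.192 [0.4391 0.19   0.192 ] [0.4356 0.191  0.192 ]
arm top cam [0.515  0.2107 0.139 ] [0.457  0.1948 0.139 ] 15.319958099462234
arm side [0.514  0.2148 0.139 ] [0.4431 0.1935 0.139 ] 16.677120669300187
(array([0.5158, 0.2114, 0.1354]), np.float64(0.001394269634038784))
[334.0373 165.2132] [266.6573 149.8085]
```

```bash
python3 - <<'E'
from h import *
S=vision.read_camera("side")
g=cv2.cvtColor(S["image"][135:175,250:290],cv2.COLOR_BGR2HSV)
for r in g: print(''.join('B' if p[2]<65 else '#' if p[1]<75 and p[2]>100 else '.' for p in r))
E
```

```text
........................................
........................................
........................................
........................................
........................................
........................................
........................................
..............###.......................
.............#####......................
.............#####......................
.............###........................
.............##.........................
............###.........................
...........####.........................
..........#####.....###########.........
.#############......#############.......
##############......########..####......
#####...#..###.......######....####.....
#####........##......######.....####....
#...#........##.......####..#..######...
#............##.......####..###########.
#.....#...#####.......#####.############
........#######.......######.#.#########
#.......########.....########.....######
......##########.....########......#####
.....###########.....#########......####
.....###########.....##########......###
....############.....##########.........
....############.....##########.........
....############.....###########........
....############.....############.......
.....############....###########........
.....#############..############........
.....##########################......###
......########################.....#####
......#######################......#####
.......####################.......######
.........#################.........#####
...........#############......#...######
.....................#.............#####
```

```bash
python3 -m pendant '[[0,0,-60,0],[53,-18,-40,0],[53,-18,0,0],[53,-18,0,0],[53,-18,0,0]]'; python3 -m pendant '[[53,-18,0,0],[53,-18,0,0],[53,-18,0,0],[53,-18,0,0],[52,-21,0,0]]'; python3 -m pendant '[[0,0,0,-10.5],[0,0,0,-10.5],[0,0,0,-10.5],[0,0,0,-10.5],[0,0,0,-10.5]]';python3 -m pendant '[[0,0,0,-10.5],[0,0,0,-10.5],[0,0,0,-10.5],[0,0,0,0],[0,0,0,0]]'
python3 - <<'E'
from h import *
s=sensors.read_state();R=s["tcp_rot"];print(s["joints"],np.degrees(np.arctan2(R[1,0],R[0,0])),R.T@(np.array([.5955,-.141,.25])-s["ee_pos"])*1e3)
T=vision.read_camera("top");cv2.imwrite("pics/t1.png",T["image"])
E
```

```text
t: 1.18
ee_pos: [0.3951, -0.3417, 0.2941]
tcp_rot: [[0.902, 0.432, 0.0], [0.432, -0.902, -0.0], [0.0, 0.0, -1.0]]
ft_force: [0.9, -0.9, 0.4]
opening: 0.997
grasp_force: 0.0
t: 1.8
ee_pos: [0.5931, -0.1437, 0.2939]
tcp_rot: [[0.902, 0.432, 0.0], [0.432, -0.902, -0.0], [-0.0, 0.0, -1.0]]
ft_force: [0.9, -0.9, -0.4]
opening: 1.003
grasp_force: 0.0
t: 2.42
ee_pos: [0.592, -0.1451, 0.2939]
tcp_rot: [[0.2, 0.98, -0.0], [0.98, -0.2, 0.0], [0.0, -0.0, -1.0]]
ft_force: [0.3, -0.0, 0.2]
opening: 1.006
grasp_force: 0.0
t: 3.05
ee_pos: [0.5919, -0.1451, 0.2939]
tcp_rot: [[-0.331, 0.943, -0.0], [0.943, 0.331, 0.0], [0.0, -0.0, -1.0]]
ft_force: [0.6, -0.4, 0.5]
opening: 0.999
grasp_force: 0.0
[-0.3005  0.3891  1.1826 -0.      1.57   -0.6383] 109.35450882306333 [ 2.7204  4.7302 43.8797]
```

```bash
python3 -m pendant '[[3,5,30,0],[0,0,35,0],[0,0,20,0],[0,0,10,0],[0,0,0,0]]' 50; python3 -m pendant '[[0,0,0,0],[0,0,0,0],[0,0,0,0],[0,0,0,0],[0,0,0,0]]' 0
python3 - <<'E'
from h import *
s=sensors.read_state();print(s["ft_force"],s["ft_torque"],s["joints"])
E
```

```text
t: 3.72
ee_pos: [0.5956, -0.1406, 0.1989]
tcp_rot: [[-0.334, 0.942, -0.0], [0.942, 0.334, 0.0], [0.0, -0.0, -1.0]]
ft_force: [-0.0, -0.3, -0.7]
opening: 0.585
grasp_force: 0.0
t: 4.35
ee_pos: [0.5957, -0.1406, 0.199]
tcp_rot: [[-0.335, 0.942, 0.0], [0.942, 0.335, 0.0], [0.0, 0.0, -1.0]]
ft_force: [0.2, 0.0, 0.2]
opening: 0.002
grasp_force: 0.0
[0.242  0.003  0.1711] [ 0.0042  0.0309 -0.0252] [-0.2916  0.4386  1.3295  0.      1.3736 -0.6337]
```

```bash
python3 - <<'E'
from h import *
z=lambda i,x,y,w,h:cv2.resize(i[y:y+h,x:x+w],(400,400),interpolation=cv2.INTER_CUBIC)
s=vision.read_camera("side")["image"];t=vision.read_camera("top")["image"]
cv2.imwrite("pics/c2.png",np.hstack([z(s,210,90,130,130),z(t,265,110,120,120)]))
E
```

```text
(no output)
```

View pics/c2.png

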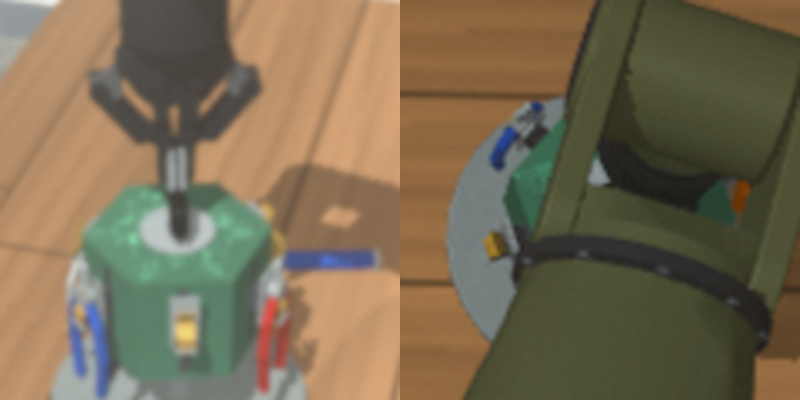

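```bash
python3 - <<'E'
from h import *
S=vision.read_camera("side")
f=lambda p:((proj(S,p)-[210,90])*400/130).round()
for z in(.191,.199,.201,.218,.229,.24):print(z,f([.5957,-.1406,z]))
d=np.array([-.335,.942,0])*.031;c=np.array([.5957,-.1406,.229]);print("knob ends top",f(c+d),f(c-d),"near end bottom",f(c+d-[0,0,.028]))
s=sensors.read_state();print(s["opening"],s["grasp_force"])
g=cv2.cvtColor(S["image"][130:175,250:290],cv2.COLOR_BGR2HSV)
for r in g: print(''.join('B' if p[2]<65 else '#' if p[1]<75 and p[2]>100 else '.' for p in r))
E
```

```text
0.191 [175. 225.]
0.199 [175. 216.]
0.201 [175. 214.]
0.218 [175. 196.]
0.229 [175. 184.]
0.24 [174. 172.]
knob ends top [177. 208.] [172. 161.] near end bottom [178. 238.]
-0.0027877472963119087 0.0
........................................
........................................
........................................
...............................#........
..............................#.........
........................................
.......................#................
........................................
...........#...#####....................
..............#######.#.................
..............#######.#.................
..............#######.#.................
..............#######.#.................
..............#######.#.................
..............#######.#.................
..............#######.#.................
..............#######.#.................
..............#######...................
...........#..########..................
...........#..#########.................
.###############################........
#############################.###......
[... 244 characters left out ...]
.##
........########......#######.........##
.......#########.....########...........
.....###########.....#########..........
.....###########.....##########.........
....############.....##########.........
....############.....##########.........
....############.....###########........
....############.....##########.........
.....############....##########.........
.....#############..###########.........
.....#########################..........
......########################..........
......######################............
........###################.............
.........################...............
............###########.................
........................................
```

Fingers shut to zero, so they didn't take the bar (its near end is still at crop (183,237)). The fingertips appear to end at crop row ~185, above the bar. I'll raise and check the true tip height against the camera.

```bash
python3 -m pendant '[[0,0,-30,0],[0,0,-30,0],[0,0,0,0]]' 
python3 - <<'E'
from h import *
S=vision.read_camera("side");T=vision.read_camera("top")
f=lambda p:((proj(S,p)-[210,70])*400/130).round()
st=sensors.read_state();e=st["ee_pos"]
for dz in(0,.019,.03,.04,.073):print(dz,f(e+[0,0,dz]))
z=lambda i,x,y,w,h:cv2.resize(i[y:y+h,x:x+w],(400,400),interpolation=cv2.INTER_CUBIC)
cv2.imwrite("pics/c3.png",z(S["image"],210,70,130,130))
E
```

```text
t: 4.88
ee_pos: [0.5963, -0.1408, 0.2614]
tcp_rot: [[-0.335, 0.942, 0.004], [0.942, 0.335, -0.001], [-0.002, 0.003, -1.0]]
ft_force: [-0.1, -0.3, -0.4]
opening: -0.0
grasp_force: 0.0
0 [174. 213.]
0.019 [174. 192.]
0.03 [174. 179.]
0.04 [174. 167.]
0.073 [174. 126.]
```

View pics/c3.png

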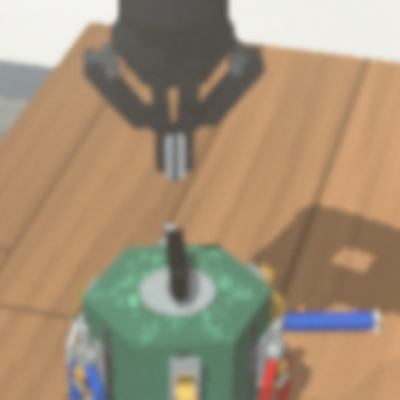

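```bash
python3 - <<'E'
from h import *
S=vision.read_camera("side");T=vision.read_camera("top")
e=np.array([.2376,-.4958,.1971])
for z in(0,.03,.1,.2):print(z,proj(S,e+[0,0,z]),proj(T,e+[0,0,z]))
z=lambda i,x,y,w,h:cv2.resize(i[y:y+h,x:x+w],(400,400),interpolation=cv2.INTER_CUBIC)
cv2.imwrite("pics/c4.png",np.hstack([z(cv2.imread("pics/side0.png"),390,0,130,130),z(cv2.imread("pics/t1.png"),265,90,150,150)]))
print(proj(T,[.592,-.1451,.294]),proj(T,[.592,-.1451,.4]))
E
```

```text
0 [421.6079 109.508 ] [500.5806 340.3788]
0.03 [424.2159  99.9298] [507.6019 342.9121]
0.1 [430.6677  76.2347] [525.7522 349.4608]
0.2 [440.8886  38.6966] [557.0114 360.7393]
[340.6238 161.1252] [349.6998 149.3668]
```

View pics/c4.png

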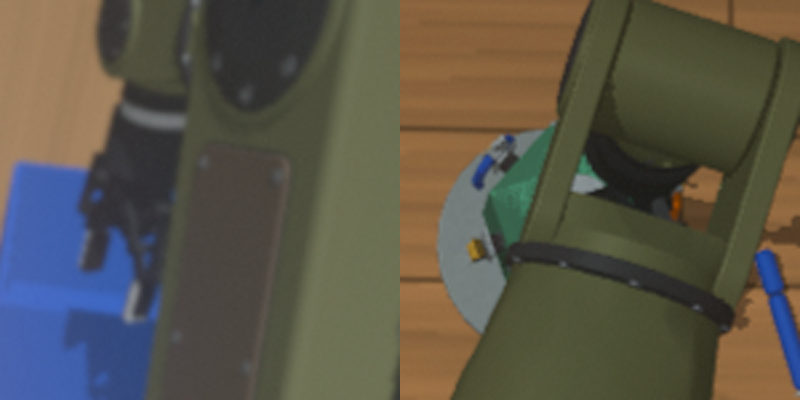

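The camera sees the fingertips about 30 mm higher than the reported TCP in two poses: tip at crop (175,180) against a predicted (174,213) now, and the same offset at the start. The columns match, so the tool z reading is off by about 30 mm. I'll go lower accordingly, watching the force.

```bash
python3 -m pendant '[[0,0,0,0],[0,0,0,0],[0,0,35,0],[0,0,30,0]]' 50; python3 -m pendant '[[0,0,10,0],[0,0,6,0],[0,0,5,0],[0,0,0,0]]'; python3 -m pendant '[[0,0,0,0],[0,0,0,0],[0,0,0,0],[0,0,0,0],[0,0,0,0]]' 0
```

```text
t: 5.58
ee_pos: [0.5955, -0.1406, 0.1928]
tcp_rot: [[-0.335, 0.942, -0.0], [0.942, 0.335, 0.0], [0.0, -0.0, -1.0]]
ft_force: [0.2, 0.1, -0.2]
opening: 0.583
grasp_force: 0.0
t: 6.08
ee_pos: [0.5958, -0.1407, 0.1733]
tcp_rot: [[-0.335, 0.942, 0.0], [0.942, 0.335, -0.0], [-0.0, 0.0, -1.0]]
ft_force: [0.1, 0.3, -0.1]
opening: 0.585
grasp_force: 0.0
t: 6.7
ee_pos: [0.5948, -0.141, 0.1735]
tcp_rot: [[-0.335, 0.942, -0.002], [0.942, 0.335, -0.0], [0.0, -0.002, -1.0]]
ft_force: [-10.5, -1.0, 7.1]
opening: 0.149
grasp_force: 59.5
```

```bash
python3 -m pendant '[[0,-1,0,0],[0,0,0,-5],[0,0,0,-7],[0,0,0,-7],[0,0,0,-7]]';python3 -m pendant '[[0,0,0,-7],[0,0,0,-7],[0,0,0,-6],[0,0,0,-4],[0,0,0,0]]';python3 - <<'E'
from h import *
s=sensors.read_state();R=s["tcp_rot"];print(np.degrees(np.arctan2(R[1,0],R[0,0])),s["ft_torque"],s["joints"])
E
```

```text
t: 7.32
ee_pos: [0.5942, -0.1414, 0.1736]
tcp_rot: [[-0.717, 0.697, -0.001], [0.697, 0.717, -0.001], [0.0, -0.001, -1.0]]
ft_force: [-9.1, -2.0, 6.0]
opening: 0.15
grasp_force: 59.7
t: 7.95
ee_pos: [0.5939, -0.1419, 0.1735]
tcp_rot: [[-0.937, 0.348, -0.002], [0.348, 0.937, -0.001], [0.001, -0.002, -1.0]]
ft_force: [-10.8, -4.6, 6.7]
opening: 0.155
grasp_force: 59.8
159.6152626824115 [-0.6885  1.7242 -0.0117] [-0.2938  0.4547  1.3658 -0.0017  1.3221 -1.5084]
```

```bash
cat > r.py <<'E'
from h import *
s=sensors.read_state();R=s["tcp_rot"];print("yaw %.2f"%np.degrees(np.arctan2(R[1,0],R[0,0])),"tq",s["ft_torque"],"F",s["ft_force"],"p",s["ee_pos"])
E
python3 -m pendant '[[0,0,0,-2],[0,0,0,0]]'>/dev/null;python3 r.py;for i in 1 2 3 ; do python3 -m pendant '[[0,0,0,-2],[0,0,0,0]]'>/dev/null;python3 r.py;done
```

```text
yaw 161.58 tq [-0.6652  1.7938 -0.0198] F [-12.3197  -5.8448   6.9984] p [ 0.5938 -0.142   0.1736]
yaw 163.59 tq [-0.7851  1.8162  0.0477] F [-12.8546  -5.8542   6.6522] p [ 0.5938 -0.142   0.1735]
yaw 165.59 tq [-0.7866  1.823   0.181 ] F [-12.3213  -6.039    7.2784] p [ 0.5938 -0.1421  0.1736]
yaw 167.59 tq [-0.8673  1.8194  0.1876] F [-12.4822  -6.6682   7.5393] p [ 0.5938 -0.1421  0.1736]
```

```bash
for i in 1 2 3 ; do python3 -m pendant '[[0,0,0,-1],[0,0,0,0]]'>/dev/null;python3 r.py;done
```

```text
yaw 168.57 tq [-0.8637  1.8065  0.1755] F [-12.1312  -6.5449   6.688 ] p [ 0.5938 -0.1421  0.1735]
yaw 169.56 tq [-0.8989  1.8236  0.0328] F [-12.0958  -7.0746   7.7294] p [ 0.5938 -0.1422  0.1736]
yaw 170.55 tq [-0.9411  1.8858 -0.0514] F [-11.4856  -6.7814   7.3499] p [ 0.5938 -0.1422  0.1735]
```

```bash
python3 -m pendant '[[0,0,0,0.7],[0,0,0,0],[0,0,0,0],[0,0,0,0],[0,0,-30,0]]' 60; python3 -m pendant '[[0,0,-45,0],[0,0,0,0],[35.5,50,0,0],[35.5,50,0,0],[35.5,50,0,0]]' 85; python3 -m pendant '[[35.5,50,0,0],[35.5,50,0,0],[35,50,0,0],[0,0,0,10.7],[0,0,0,10.7]]'; python3 -m pendant '[[0,0,0,10.7],[0,0,0,10.7],[0,0,0,10.7],[0,0,0,10.7],[0,0,0,0]]'
python3 - <<'E'
from h import *
s=sensors.read_state();R=s["tcp_rot"];print(np.degrees(np.arctan2(R[1,0],R[0,0])),R.T@(np.array([.4374,.1905,.160])-s["ee_pos"])*1e3,s["joints"])
T=vision.read_camera("top");S=vision.read_camera("side");cv2.imwrite("pics/t2.png",T["image"]);cv2.imwrite("pics/s2.png",S["image"])
t=T["image"];s=S["image"];hsv=cv2.cvtColor(t,cv2.COLOR_BGR2HSV);hs=cv2.cvtColor(s,cv2.COLOR_BGR2HSV)
for n,h,(x,y,w,g) in(("top",hsv,(280,160,90,65)),("side",hs,(225,170,95,80))):
    N,l,st,c=cv2.connectedComponentsWithStats(cv2.inRange(h,(15,110,90),(32,255,255))[y:y+g,x:x+w])
    for i in range(1,N):
        if st[i,4]>4:print(n,st[i,4],c[i]+[x,y])
z=lambda i,x,y,w,h:cv2.resize(i[y:y+h,x:x+w],(400,400),interpolation=cv2.INTER_CUBIC)
cv2.imwrite("pics/c5.png",np.hstack([z(s,215,130,110,110),z(t,275,120,110,110)]))
E
```

```text
t: 10.32
ee_pos: [0.5939, -0.1406, 0.2012]
tcp_rot: [[-0.985, 0.175, -0.004], [0.175, 0.985, 0.001], [0.004, 0.001, -1.0]]
ft_force: [-0.6, -0.1, -0.4]
opening: 0.703
grasp_force: 0.0
t: 10.95
ee_pos: [0.5149, 0.0269, 0.2471]
tcp_rot: [[-0.984, 0.176, -0.001], [0.176, 0.984, 0.0], [0.001, -0.0, -1.0]]
ft_force: [1.0, 0.8, -0.2]
opening: 0.991
grasp_force: 0.0
t: 11.58
ee_pos: [0.4375, 0.1924, 0.2473]
tcp_rot: [[-0.85, 0.526, -0.001], [0.526, 0.85, -0.0], [0.001, -0.001, -1.0]]
ft_force: [0.3, -0.7, -0.8]
opening: 0.994
grasp_force: 0.0
t: 12.2
ee_pos: [0.4379, 0.1916, 0.2473]
tcp_rot: [[-0.272, 0.962, -0.001], [0.962, 0.272, -0.0], [-0.0, -0.001, -1.0]]
ft_force: [0.0, -0.7, 1.3]
opening: 0.994
grasp_force: 0.0
105.76922387723705 [-0.948  -0.7375 87.2834] [0.3358 0.1018 1.6423 0.     1.3984 0.0606]
top 17 [280.8235 162.4118]
top 21 [368.1429 164.381 ]
top 9 [291.1111 184.5556]
top 328 [288.6311 216.0427]
top 345 [359.3768 215.2638]
top 32 [322.9062 209.1562]
top 57 [315.7018 215.0351]
side 27 [236.1852 190.2222]
side 5 [225.4 190.2]
side 5 [227.8 193.2]
side 5 [230.2 204.2]
side 28 [237.9643 213.9643]
side 16 [296.0625 225.75  ]
side 7 [227.4286 240.7143]
side 28 [313.5    245.8929]
```

View pics/c5.png

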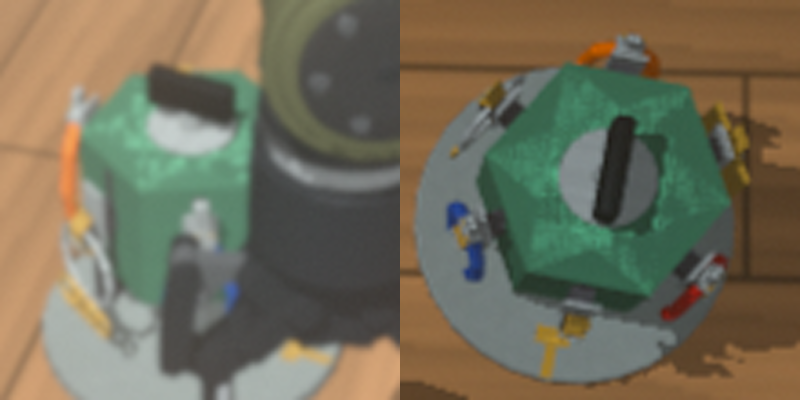

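Crop: the empty hook's keeper (575,325) now stands over the brass mark (548,350). The knob is in line and the drum has clicked in. Now descend on the saw handle.

```bash
python3 - <<'E'
from h import *
T=vision.read_camera("top")
c=np.array([.5945,-.141])
for p,z in(((322.9,209.2),.171),((322.9,209.2),.165),((315.7,215),.016)):
    m=onz(T,*p,z)[:2];print(m,np.hypot(*(m-c)),np.degrees(np.arctan2(*(m-c)[::-1])))
t=T["image"];b=cv2.inRange(t,(0,0,0),(45,45,45));k=np.zeros_like(b);k[148:185,322:345]=b[148:185,322:345]
r=cv2.minAreaRect(np.argwhere(k>0)[:,::-1].astype(np.float32));print(r,onz(T,*r[0],.227))
bx=cv2.boxPoints(r);e=sorted([bx[i]-bx[(i+1)%4] for i in range(4)],key=lambda v:-np.hypot(*v))[0]/2
q=onz(T,*(np.array(r[0])-e),.229)-onz(T,*(np.array(r[0])+e),.229);print(np.degrees(np.arctan2(q[1],q[0])))
E
python3 -m pendant '[[-1,-1,30,0],[0,0,30,0],[0,0,17,0],[0,0,10,0],[0,0,0,0]]'; python3 -m pendant '[[0,0,0,0],[0,0,0,0],[0,0,0,0],[0,0,0,0],[0,0,0,0]]' 0; python3 r.py
```

```text
[ 0.5087 -0.1248] 0.08727360417997358 169.28586489782307
[ 0.5093 -0.1255] 0.08657038901249153 169.65392672848978
[ 0.509  -0.1243] 0.08709134697169849 168.93434338914983
((333.4770202636719, 165.99563598632812), (6.268255710601807, 28.815263748168945), 10.784297943115234) [ 0.5947 -0.1401  0.227 ]
-10.398594743172161
t: 12.98
ee_pos: [0.4373, 0.1904, 0.1607]
tcp_rot: [[-0.272, 0.962, -0.001], [0.962, 0.272, -0.0], [-0.0, -0.001, -1.0]]
ft_force: [0.0, -0.4, -0.1]
opening: 0.998
grasp_force: 0.0
t: 13.6
ee_pos: [0.4375, 0.1905, 0.1612]
tcp_rot: [[-0.271, 0.963, 0.0], [0.963, 0.271, 0.0], [0.0, 0.0, -1.0]]
ft_force: [-2.5, -0.6, 4.1]
opening: 0.271
grasp_force: 59.9
yaw 105.70 tq [-0.064   0.2898  0.0055] F [-2.4508 -0.628   4.1232] p [0.4375 0.1905 0.1612]
```

```bash
python3 -m pendant '[[0,0,-5,0],[0,0,-10,0],[0,0,-15,0],[0,0,-20,0],[0,0,-20,0]]'; python3 -m pendant '[[0,0,-20,0],[0,0,-5,0],[0,0,0,0],[0,0,0,0]]'; python3 r.py
python3 - <<'E'
from h import *
T=vision.read_camera("top");S=vision.read_camera("side");s=sensors.read_state();p=s["ee_pos"];R=s["tcp_rot"]
h=lambda x,y,z:p+R[:,1]*(x+.038)+R[:,0]*y+[0,0,.126+.095-p[2]+z]
for n,d in(("T",T),("S",S)):
    print(n,[proj(d,h(x,0,z)).round(1) for x,z in((.0435,.013),(-.0435,.013),(-.0435,0),(.0435,-.118),(0,.013))])
cv2.imwrite("pics/s3.png",S["image"])
z=lambda i,x,y,w,h:cv2.resize(i[y:y+h,x:x+w],(400,400),interpolation=cv2.INTER_CUBIC)
cv2.imwrite("pics/c6.png",np.hstack([z(S["image"],230,215,130,130),z(T["image"],120,170,100,100)]))
E
```

```text
t: 14.22
ee_pos: [0.4375, 0.1905, 0.2325]
tcp_rot: [[-0.271, 0.963, 0.001], [0.963, 0.271, 0.0], [0.0, 0.001, -1.0]]
ft_force: [-0.6, -0.6, -1.3]
opening: 0.271
grasp_force: 59.3
t: 14.72
ee_pos: [0.4372, 0.1904, 0.2553]
tcp_rot: [[-0.271, 0.963, -0.001], [0.963, 0.271, -0.0], [-0.0, -0.001, -1.0]]
ft_force: [0.6, -1.0, -1.4]
opening: 0.271
grasp_force: 59.4
yaw 105.70 tq [-0.0462 -0.003  -0.0258] F [ 0.6286 -0.9818 -1.3821] p [0.4372 0.1904 0.2553]
T [array([162.4, 199.8]), array([172.3, 241. ]), array([173.5, 241.2]), array([174.5, 206.3]), array([167.3, 220.3])]
S [array([255.7, 269.1]), array([306.2, 268.6]), array([305.8, 273.3]), array([257.4, 312.2]), array([281. , 268.8])]
```

View pics/c6.png

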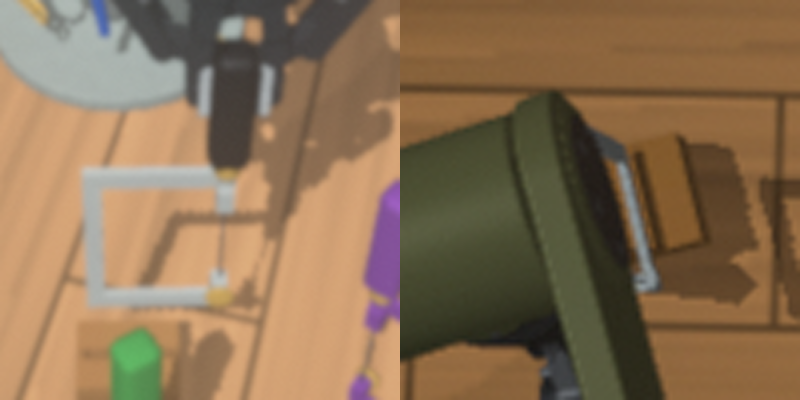

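Saw held upright and clear of the block: frame corner at crop (82,170), where predicted. Carrying it to a staging point in front of the hook.

```bash
python3 -m pendant '[[-30,-10,0,0],[-50,-16,0,0],[-50,-16,0,0],[-30,-10,0,0],[0,0,0,-5]]'; python3 -m pendant '[[0,0,0,-10],[0,0,0,-10],[0,0,0,-10],[0,0,0,-10],[0,0,0,-10]]';python3 -m pendant '[[0,0,0,-7],[0,0,0,-2],[0,0,0,0],[0,0,0,0]]'
cat > g.py <<'E'
from h import *
s=sensors.read_state();R=s["tcp_rot"];y=np.degrees(np.arctan2(R[1,0],R[0,0]))
print("yaw",y,"j",s["joints"])
for d in(80,0):
    P=np.array([.5946,-.1405])+(.083+d/1e3)*np.array([np.cos(np.radians(169.6)),np.sin(np.radians(169.6))])-.038*np.array([np.cos(np.radians(79.6)),np.sin(np.radians(79.6))])
    print(d,P,(R.T@(np.r_[P,.2553]-s["ee_pos"])*1e3).round(1))
E
python3 g.py
```

```text
t: 15.45
ee_pos: [0.4305, 0.0205, 0.2557]
tcp_rot: [[-0.352, 0.936, -0.0], [0.936, 0.352, -0.0], [-0.0, -0.0, -1.0]]
ft_force: [-0.3, 0.7, -2.3]
opening: 0.273
grasp_force: 59.4
t: 16.08
ee_pos: [0.4306, 0.0223, 0.2556]
tcp_rot: [[-0.946, 0.325, -0.001], [0.325, 0.946, -0.0], [0.001, -0.0, -1.0]]
ft_force: [-0.2, -0.9, -2.5]
opening: 0.275
grasp_force: 59.4
t: 16.58
ee_pos: [0.4307, 0.0223, 0.2559]
tcp_rot: [[-0.984, 0.18, -0.0], [0.18, 0.984, -0.0], [0.0, -0.0, -1.0]]
ft_force: [0.3, 0.3, -2.3]
opening: 0.278
grasp_force: 59.4
yaw 169.60433292886935 j [-0.0331 -0.0135  1.7428 -0.      1.4124 -1.4225]
80 [ 0.4274 -0.1485] [ -27.6 -168.6    0.6]
0 [ 0.5061 -0.1629] [-107.6 -168.6    0.5]
```

```bash
python3 -m pendant '[[-7,-35,0,0],[-7,-50,0,0],[-7,-50,0,0],[-7,-34,0,0],[0,0,0,0]]'; python3 -m pendant '[[-25,0,0,0],[-15,0,0,0],[0,0,0,0]]'
python3 g.py
python3 - <<'E'
from h import *
T=vision.read_camera("top");S=vision.read_camera("side");s=sensors.read_state();p=s["ee_pos"];R=s["tcp_rot"]
hz=p[2]-.0353
h=lambda x,y,z:np.r_[(p+R[:,1]*(x+.038)+R[:,0]*y)[:2],hz+z]
f=lambda d,q,o,k:((proj(d,q)-o)*k).round(0)
for n,d,o,k in(("T",T,[275,150],4),("S",S,[230,150],4)):
    print(n,[f(d,h(x,0,z),o,k) for x,z in((.0435,.013),(-.0435,.013),(.0435,-.118),(-.0435,-.118))])
z=lambda i,x,y,w,h:cv2.resize(i[y:y+h,x:x+w],(w*4,h*4),interpolation=cv2.INTER_CUBIC)
cv2.imwrite("pics/c7.png",np.hstack([z(S["image"],230,150,100,120),z(T["image"],275,150,100,120)]))
E
```

```text
t: 17.2
ee_pos: [0.4278, -0.1507, 0.2557]
tcp_rot: [[-0.983, 0.183, -0.0], [0.183, 0.983, 0.0], [0.0, -0.0, -1.0]]
ft_force: [-1.1, -0.3, -2.0]
opening: 0.272
grasp_force: 59.9
t: 17.58
ee_pos: [0.4677, -0.1554, 0.2555]
tcp_rot: [[-0.984, 0.179, -0.001], [0.179, 0.984, 0.0], [0.001, 0.0, -1.0]]
ft_force: [-0.2, -0.5, -1.1]
opening: 0.275
grasp_force: 60.0
yaw 169.71405234605538 j [-0.3952  0.131   1.5908  0.0001  1.4207 -1.7865]
80 [ 0.4274 -0.1485] [40.8 -0.4  0.3]
0 [ 0.5061 -0.1629] [-39.2  -0.5   0.2]
T [array([109., 276.]), array([275., 309.]), array([ 93., 293.]), array([240., 323.])]
S [array([315.,  92.]), array([371.,   9.]), array([302., 265.]), array([354., 179.])]
```

View pics/c7.png

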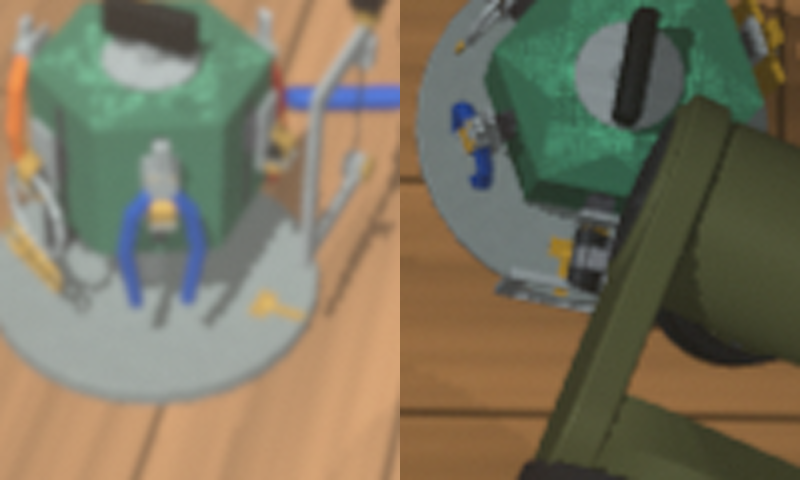

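```bash
python3 -m pendant '[[-20,0,0,0],[-13,-0.5,0,0],[-5,0,0,0],[0,0,0,0],[0,0,0,0]]'; python3 r.py; python3 -m pendant '[[0,0,10,0],[0,0,5,0],[0,0,0,0]]' >/dev/null; python3 r.py; for i in 1 2 3 4; do python3 -m pendant '[[0,0,3,0],[0,0,0,0]]'>/dev/null;python3 r.py;done
```

```text
t: 18.3
ee_pos: [0.5043, -0.1633, 0.256]
tcp_rot: [[-0.984, 0.179, -0.0], [0.179, 0.984, 0.0], [0.0, -0.0, -1.0]]
ft_force: [0.9, -0.4, -1.0]
opening: 0.271
grasp_force: 60.0
yaw 169.70 tq [-0.1113  0.0455  0.0304] F [ 0.8615 -0.4459 -1.0275] p [ 0.5043 -0.1633  0.256 ]
yaw 169.70 tq [-0.1073  0.0821 -0.0335] F [-0.1004  0.1389 -1.731 ] p [ 0.5044 -0.1633  0.2403]
yaw 169.70 tq [-0.059   0.0338 -0.0661] F [ 0.6189  0.0875 -3.0981] p [ 0.5046 -0.1634  0.2378]
yaw 169.70 tq [-0.0547 -0.0179  0.0225] F [ 0.1486  0.72   -1.9113] p [ 0.5046 -0.1633  0.2347]
yaw 169.70 tq [-0.059   0.0416 -0.0136] F [ 0.0965 -0.1378 -2.2692] p [ 0.5046 -0.1633  0.2317]
yaw 169.70 tq [-0.1384  0.007   0.008 ] F [-0.115  -0.1271 -1.2807] p [ 0.5046 -0.1634  0.2286]
```

```bash
for i in 1 2 3 4 5 6; do python3 -m pendant '[[0,0,2,0],[0,0,0,0]]'>/dev/null;python3 r.py|cut -c 12-;done
```

```text
tq [-0.0937  0.0184  0.0525] F [ 0.1144 -0.2143 -1.8583] p [ 0.5046 -0.1634  0.2268]
tq [-0.0051  0.0179 -0.0235] F [ 0.5424 -1.0272 -1.7694] p [ 0.5046 -0.1634  0.2248]
tq [-0.014   0.0051  0.0036] F [ 0.3505 -0.0972 -2.0053] p [ 0.5046 -0.1634  0.2227]
tq [-0.098   0.0245 -0.0171] F [-0.2313  0.3521 -2.1027] p [ 0.5046 -0.1634  0.2207]
tq [-0.0534  0.0577 -0.0026] F [-0.2571 -0.3577 -1.8085] p [ 0.5046 -0.1634  0.2187]
tq [-0.0436  0.0518  0.0008] F [-0.2399  1.3849 -1.7304] p [ 0.5046 -0.1634  0.2168]
```

```bash
for i in 1 2 3 4 5; do python3 -m pendant '[[0,0,2,0],[0,0,0,0]]'>/dev/null;python3 r.py|cut -c 12-;done
```

```text
tq [-0.0559 -0.0043 -0.0478] F [ 0.5964  0.1308 -1.3748] p [ 0.5046 -0.1634  0.2147]
tq [-0.0489 -0.0167 -0.0121] F [-0.7026  0.6038 -2.5181] p [ 0.5046 -0.1634  0.2128]
tq [-0.0486  0.0124 -0.0171] F [-0.2376 -0.4715 -1.6077] p [ 0.5046 -0.1634  0.2107]
tq [-0.1051 -0.0163 -0.0381] F [-0.0451  0.2783 -1.9219] p [ 0.5047 -0.1634  0.2088]
tq [-0.0981 -0.5825 -0.0881] F [ 2.7833 -0.656  -0.7533] p [ 0.5049 -0.1634  0.207 ]
```

```bash
for i in 1 2; do python3 -m pendant '[[-1,0,0,0],[0,0,0,0]]'>/dev/null;python3 r.py|cut -c 12-;done;  for i in 1 2; do python3 -m pendant '[[0,0,1.5,0],[0,0,0,0]]'>/dev/null;python3 r.py|cut -c 12-;done
```

```text
tq [-0.0538 -0.1262 -0.0515] F [-0.162   0.3212 -1.3334] p [ 0.5056 -0.1636  0.2068]
tq [-0.0464  0.1157 -0.0082] F [-0.7687  0.7957 -2.2242] p [ 0.5066 -0.1637  0.2068]
tq [-0.0428 -0.0073  0.022 ] F [ 0.9459  0.2871 -2.4804] p [ 0.5065 -0.1637  0.2052]
tq [-0.1203 -0.3377 -0.0618] F [ 2.6627 -0.497  -1.7649] p [ 0.5068 -0.1638  0.2039]
```

```bash
for i in 1 2 3; do python3 -m pendant '[[-0.7,0,0,0],[0,0,0,0]]'>/dev/null;python3 r.py|cut -c 12-;done;  for i in 1 2; do python3 -m pendant '[[0,0,1.5,0],[0,0,0,0]]'>/dev/null;python3 r.py|cut -c 12-;done
```

```text
tq [-0.036   0.0368  0.0104] F [-0.2165 -0.7147 -0.1801] p [ 0.5072 -0.1639  0.2039]
tq [0.108  0.9616 0.1383] F [-4.3481  0.3037 -0.2639] p [ 0.5076 -0.1639  0.2038]
tq [0.2302 1.6668 0.205 ] F [-7.2633  0.6359  2.265 ] p [ 0.508  -0.164   0.2038]
tq [0.3394 1.787  0.2141] F [-7.6443  1.6404  2.4579] p [ 0.508  -0.164   0.2024]
tq [0.4043 1.784  0.2802] F [-8.7688  1.4584  3.8531] p [ 0.5081 -0.164   0.201 ]
```

```bash
python3 -m pendant '[[0.9,0,0,0],[0,0,0,0]]'>/dev/null;python3 r.py|cut -c 12-;  for i in 1 2 3 4; do python3 -m pendant '[[0,0,1,0],[0,0,0,0]]'>/dev/null;python3 r.py|cut -c 12-;done
```

```text
tq [0.3861 1.0345 0.1851] F [-4.7122  1.2547  3.2958] p [ 0.5077 -0.1639  0.201 ]
tq [0.2559 1.1009 0.1838] F [-4.9026  1.4203  0.7681] p [ 0.5077 -0.1639  0.1999]
tq [0.2015 1.0702 0.2062] F [-5.1835  1.2136  0.4974] p [ 0.5077 -0.1639  0.1988]
tq [0.2133 1.1312 0.1662] F [-6.0417  1.3584  1.2581] p [ 0.5077 -0.164   0.1978]
tq [0.2242 1.1452 0.1917] F [-4.9408  0.5381  1.4787] p [ 0.5077 -0.164   0.1968]
```

```bash
for i in 1 2 3 4 5 6 7; do python3 -m pendant '[[0,0,1,0],[0,0,0,0]]'>/dev/null;python3 r.py|cut -c 12-;done
```

```text
tq [0.2428 1.1305 0.15  ] F [-5.1217  1.8594  1.0772] p [ 0.5077 -0.1639  0.1958]
tq [0.1865 1.1324 0.1476] F [-5.3193  1.3077  1.186 ] p [ 0.5077 -0.1639  0.1948]
tq [0.3139 1.1483 0.1998] F [-4.5957  1.154   1.1079] p [ 0.5077 -0.1639  0.1938]
tq [0.2516 1.0986 0.2186] F [-5.3038  0.2064  0.6261] p [ 0.5077 -0.1639  0.1928]
tq [0.1908 1.0763 0.109 ] F [-4.7316  0.8637  0.9186] p [ 0.5077 -0.1639  0.1918]
tq [0.2059 1.1399 0.1476] F [-5.5771  0.9772  1.5826] p [ 0.5077 -0.1639  0.1908]
tq [0.2274 1.1275 0.1485] F [-4.3894  1.0152  0.8246] p [ 0.5077 -0.1639  0.1898]
```

```bash
for i in 1 2 3 4 ; do python3 -m pendant '[[0,0,1,0],[0,0,0,0]]'>/dev/null;python3 r.py|cut -c 12-;done
```

```text
tq [0.2189 1.1811 0.1709] F [-5.5675  0.0229  1.4243] p [ 0.5077 -0.1639  0.1888]
tq [0.1082 1.076  0.1148] F [-3.7895  0.4372 -2.5604] p [ 0.5076 -0.1639  0.1876]
tq [0.1426 1.2215 0.1687] F [-5.0695  0.6093  0.2133] p [ 0.5077 -0.1639  0.1869]
tq [0.1117 1.0956 0.1468] F [-4.7824  0.6811 -1.6576] p [ 0.5077 -0.1639  0.1857]
```

```bash
for i in 1 2 3 ; do python3 -m pendant '[[0,0,0.7,0],[0,0,0,0]]'>/dev/null;python3 r.py|cut -c 12-;done; python3 - <<'E'
from h import *
S=vision.read_camera("side")
z=lambda i,x,y,w,h:cv2.resize(i[y:y+h,x:x+w],(w*6,h*6),interpolation=cv2.INTER_CUBIC)
cv2.imwrite("pics/c8.png",z(S["image"],250,130,90,95))
E
```

```text
tq [0.1091 1.1648 0.2277] F [-4.6408  1.3381 -2.2385] p [ 0.5077 -0.1639  0.1851]
tq [0.218  1.2516 0.1655] F [-5.4     0.2137  1.1411] p [ 0.5077 -0.1639  0.1845]
tq [0.2859 1.4647 0.181 ] F [-5.7421  0.1586  1.4912] p [ 0.5078 -0.164   0.1841]
```

View pics/c8.png

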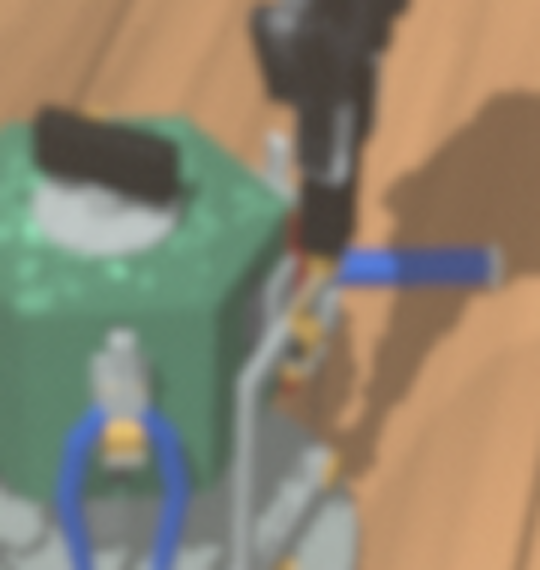

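The saw arm sits behind the keeper (brass at crop ~(305,325)). Force dropped at reading 0.1876 (snap) and the pad is felt from 0.1845. One more small press, then back off the plate load and let go.

```bash
for i in 1 2; do python3 -m pendant '[[0,0,0.7,0],[0,0,0,0]]'>/dev/null;python3 r.py|cut -c 12-;done; python3 -m pendant '[[0.7,0,-0.8,0],[0,0,0,0]]'>/dev/null;python3 r.py|cut -c 12-
```

```text
tq [0.318  1.5862 0.2303] F [-7.3865  0.9574  4.3801] p [ 0.5078 -0.164   0.1836]
tq [0.4657 1.6905 0.2111] F [-7.3375  1.2558  7.1075] p [ 0.5078 -0.164   0.1832]
tq [0.2899 0.8574 0.1599] F [-3.9608  0.365   4.2448] p [ 0.5075 -0.1639  0.1838]
```

```bash
python3 -m pendant '[[0,0,0,0],[0,0,0,0],[0,0,0,0],[0,0,0,0]]' 60; python3 -m pendant '[[0,0,-15,0],[0,0,-30,0],[0,0,-40,0],[0,0,-30,0],[40,0,0,0]]'; python3 -m pendant '[[60,0,0,0],[50,0,0,0],[0,0,0,0],[0,0,0,0]]'
python3 - <<'E'
from h import *
S=vision.read_camera("side");T=vision.read_camera("top")
z=lambda i,x,y,w,h:cv2.resize(i[y:y+h,x:x+w],(w*4,h*4),interpolation=cv2.INTER_CUBIC)
cv2.imwrite("pics/c9.png",np.hstack([z(S["image"],230,130,100,120),z(T["image"],280,130,100,120)]))
E
```

```text
t: 30.72
ee_pos: [0.5072, -0.1638, 0.1832]
tcp_rot: [[-0.984, 0.179, 0.0], [0.179, 0.984, -0.0], [-0.0, 0.0, -1.0]]
ft_force: [-0.2, 0.5, -0.6]
opening: 0.703
grasp_force: 0.0
t: 31.35
ee_pos: [0.4687, -0.157, 0.3009]
tcp_rot: [[-0.984, 0.178, 0.004], [0.178, 0.984, -0.002], [-0.004, -0.001, -1.0]]
ft_force: [-0.2, -0.1, -1.1]
opening: 0.702
grasp_force: 0.0
t: 31.85
ee_pos: [0.36, -0.1372, 0.2991]
tcp_rot: [[-0.984, 0.179, 0.002], [0.179, 0.984, -0.001], [-0.002, -0.0, -1.0]]
ft_force: [0.8, -0.4, -0.6]
opening: 0.703
grasp_force: 0.0
```

View pics/c9.png

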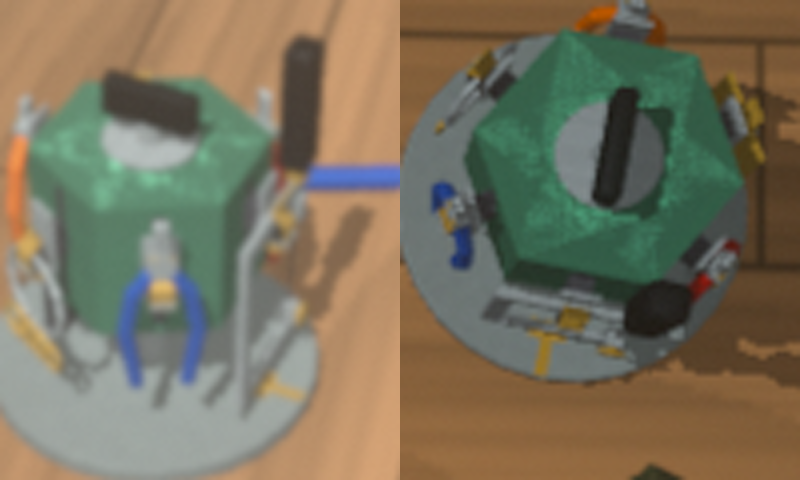

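The saw hangs upright on the hook under the closed keeper (top crop (573,318)), over the brass mark (543,350). The gripper is clear of everything, so I'm handing in.

```bash
python3 -c "
from plant import robot
print(robot.job_done())"
```

```text
the job is handed in; nothing more can be done
None
```

I turned the drum until the empty hook clicked in over the brass mark, hung the saw handle up and fully home under the closed keeper, let go, and handed the job in after about 32 s of robot time.

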